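# Couple the keyed shaft to the torque checker

### The job

Clear the steel transit bar off the screwdriver torque checker and stow it in the fork clip, pushed down past the sprung orange jaw until it sits fully in the fork, and let go of it. Then take the keyed shaft from its blue stand by the handle, push it into the checker's hub, turning it so that the key slips into the keyway, and keep pushing against the spring until the collar is flush on the hub. Finish while still gripping the handle and holding the shaft pressed home, and leave the other things on the bench where they are.

Things in the scene. Friction and masses are not known exactly. Their poses are not given: they have to be found in the camera images.
- bar: Transit bar: straight round steel rod with red ends, 12 mm diameter, 130 long, about 0.11 kg. Origin at its middle, own x axis along the rod. At the start it lies across the checker over the hub, centre line 30 mm above the hub face, in two saddles 43 mm either side of the middle (10 mm thick along the rod, tops 4 mm above its centre line): the middle 76 mm is free to grasp from above.
- checker: Torque checker: grey block 130 (x) x 120 (y) x 70 mm high, fixed, small blank display on its front. Origin at the centre of its underside, z up. The hub is let into the centre of its top; the two aluminium saddles of the bar (30 mm wide, up to 109 mm above the table) stand on its top along its x axis.
- hub: Steel hub, fixed, 60 mm across, its flat face 75 mm above the table. Origin at the centre of the face, z up, x axis towards the keyway. Round bore 18 mm in diameter with one keyway: a slot 8 mm wide reaching to 14 mm from the axis on the +x side, a short yellow mark beyond it on the rim. A sprung brass plunger closes the bore 28 mm below the face.
- hub_face (a point): Centre of the hub's face (same place and axes as hub). Fully home, the shaft's collar lies flat here, so shaft and this point coincide, x axes in line.
- plunger (a joint): Travel in m of the sprung plunger in the bore: 0 = up, about 0.012 when the shaft is fully home, stop at 0.015. It pushes back with 6 N at 0 and 12 N at 0.012, so a shaft that is let go is pushed back up about 12 mm.
- shaft: Keyed shaft with black handle, about 0.28 kg, upright in the blue stand. Origin at the centre of the collar's underside, z up, x axis towards the key (yellow marks on that side of collar and handle). Collar 44 mm across, 6 thick. Below it the shaft: 16 mm diameter, 40 long, last 5 mm tapering to 9 mm; brass key 6 mm wide on it down to 26 mm, so the lowest 14 mm enters the bore at any angle.
- shaft_handle (a point): Point on the handle to grip, 48 mm above the shaft's origin, on its axis. The handle is 34 mm (shaft's x) x 24 mm (shaft's y), from 6 to 68 mm above the origin, flat sides: grip across the 24 mm.
- key_end (a point): Lower outer end of the key: 12 mm out along the shaft's x axis, 26 mm below the collar's underside.
- stand: Blue block 70 x 70 x 50 mm high, fixed, with a 28 mm hole 45 mm deep in which the shaft stands, its collar resting on the top. Origin at the centre of its underside.
- clip: Fork clip, fixed: aluminium base 110 (x) x 70 (y) x 8 mm, two upright forks 38 mm either side of the middle (10 mm thick along x: 66 mm between them is free for fingers). The bar lies along its x axis. Origin under the base on the bar's line. Fixed walls on the -y side up to 66 mm high, flared to 77; orange sprung jaw, 80 mm high, on the +y side.
- clip_seat (a point): Where the bar's middle lies when seated: 50 mm above the table, bar along the clip's x axis (either way round). Fork gap 14 mm wide. Push the bar straight down past the jaw's sloping nose (which lies 80 to 60 mm above the table) with roughly 4 to 12 N.
- jaw (a joint): Swing of the orange sprung jaw in rad about an axis along the clip's x, 14 mm above the table: 0 = closed over the fork, about 0.05 to 0.15 while the bar passes; it springs back to 0 above the seated bar.
- laptop_base: Bystander, leave alone: opened black laptop base, 310 x 215 x 18 mm. Origin at the centre of its underside.
- power_brick: Bystander, leave alone: black power brick, 115 x 55 x 30 mm. Origin at the centre of its underside.
- screw_dish: Bystander, leave alone: white dish, 64 across, 22 high mm. Origin at the centre of its underside.
- label_block: Bystander, leave alone: cardboard box, 45 x 50 x 28 mm. Origin at the centre of its underside.
- e_driver: Bystander, leave alone: olive electric screwdriver lying down, about 225 long, 34 thick mm. Origin on its underside near the middle.
- tape_dispenser: Bystander, leave alone: dark blue tape dispenser, 150 x 55, 102 high mm. Origin at the centre of its underside.
- tweezers: Bystander, leave alone: steel tweezers with white end, 120 long, 5 high mm. Origin at the centre of its underside.

How it is judged:
On the way, in this order (a step that is already met when the one before it is completed fails the run):
1. The bar sits in the fork clip under the closed jaw, let go (distance between bar and clip_seat below 0.018 m and z of bar in the frame of clip_seat between -0.004 and 0.004 m and y of bar in the frame of clip_seat between -0.004 and 0.004 m and angle between the x axis of bar and the x axis of clip, either way round below 0.08 rad and value of joint jaw below 0.06 rad and contact force between the fingers and bar below 0.1 N), for 0.2 s.
2. The key has slipped into the keyway: the shaft is well into the hub (horizontal distance between shaft and hub_face below 0.005 m and z of shaft in the frame of hub_face below 0.02 m and angle between the x axis of shaft and the x axis of hub, either way round below 0.35 rad), for 0.1 s.
At the end, for the whole second after the job is handed in: Bar in clip, let go: 4 mm sideways and in height, 18 mm in all, 0.08 rad; jaw under 0.06 rad. Shaft at rest: collar within 3 mm of the face, 3.5 mm off axis, 0.35 rad of the keyway, tilt under 0.07; plunger over 8 mm down, over 5 N on the hub, gripper on the handle over 2 N (all of step 1 and horizontal distance between shaft and hub_face below 0.0035 m and z of shaft in the frame of hub_face below 0.003 m and angle between the x axis of shaft and the x axis of hub, either way round below 0.35 rad and angle between shaft's own z axis and vertical below 0.07 rad and value of joint plunger above 0.008 m and contact force between the fingers and shaft above 2 N and contact force between shaft and hub above 5 N and linear speed of shaft below 0.02 m/s); the arm keeps its last pose, push and grip.
It fails at once if A bystander was moved more than 30 mm (distance of any of laptop_base, power_brick, screw_dish, label_block, e_driver, tape_dispenser, tweezers from where it was at the start of the episode above 0.03 m).
It also fails if it takes over 58 s, if anything falls off the work surface, if the arm or the gripper's body presses on something with over 40 N, if the wrist force passes 120 N, or if a joint passes its speed limit or range.

### The arm

A 6-joint arm with a two-finger parallel gripper is mounted at the origin on the work surface. World frame = base frame: x ahead of the robot, y to its left, z up, the work surface at z = 0. Lengths are in m, angles in rad, forces in N, time in s.
With the tool pointing down it reaches from about 0.3 to 0.775 m from the base axis. Payload 14.6 kg.
Tool frame: the origin (TCP) lies at the very end of the fingers, on their centre line; the grasp point (between the pads) lies 19 mm behind it (robot.pinch_z is the z of the grasp point in the tool frame, in m); z points along the fingers, x is the direction in which the jaws open and shut, and the axes are right-handed (so a half turn about z gives the same grasp; the last joint's range is limited). The gripper opens to 94 mm and grips with 3 to 60 N. Pads are 16 mm wide; open, the fingers measure 119 mm over their backs; the gripper's body (75 mm by 177 mm) begins 78 mm behind the grasp point.
Start: joints at [1.065, 0.3, 1.521, -0, 1.321, -0.067], TCP at [0.234, 0.498, 0.205] pointing down, gripper open.
Joint ranges: [-3.03, 3.03], [-0.79, 2.21], [0.23, 2.52], [-1.04, 4.18], [0, 3.07], [-2.55, 2.55]. Speed limits (rad/s): [2.22, 2.22, 2.57, 3.14, 3.14, 3.14].

### API

Orientations are given as a rotation vector (axis times angle).
In Python, from bench import robot gives the robot as it stands.
- The arm moves only by the shell command python3 -m jog 'ROWS'. ROWS is JSON, a list of rows, each a list of 7 numbers: the opening, from -1 (shut) to 1 (fully open), so that 0 is half open, then the shift along the world's x, y, z in m, then the turn, a rotation vector about the world's x, y, z in rad. A call has 1 to 8 rows; each row is the pose to reach, as a shift and turn from the pose measured when the call began; what a row does not reach only later rows make up. A row lasts 1/10 s, in which the tool goes at most 50 mm and 8.59 degrees, less where a joint would pass 70% of its speed; a pose out of reach is approached as far as the arm can. A call with a gripper value outside its range is refused whole. The fingers move at their own pace and stop on an object; the grip force is fixed at half the most. Time passes only in rows, so rows that repeat a pose let the fingers close. It gives the time, the measured TCP pose, the force and the opening at its end, in the units of the state.
- robot.state(): the state, without advancing time (a new reading comes with each control period).
- robot.camera(name): name is "side" or "top" or "wrist"; returns (picture, depth): 480x640x3 uint8, red, green, blue; 480x640 float32, m along the optical axis (not along the pixel's ray), 0 where there is no reading.
- robot.camera_info(name): a dict with "fx", "fy", "cx", "cy" (pixels), "R" (3x3) and "t" (3): a world point X has camera coordinates R X + t. Camera axes: x right, y down, z forward; pixel columns grow to the right and rows downward; lengths in m; the calibration is good to about 2 mm. A picture is of the moment at which its call begins: read the wrist's pose just before it. camera_info takes no time and is no camera call; for the wrist camera it gives the pose at the moment of the call.
- robot.close_job(): hands the job in, once; it reports no verdict.
The state is a dict: "clock": time; "joints": joint angles; "qd": joint speeds; "tau": joint torques, N m; "position": TCP position; "tool_rot": TCP orientation; "wrist_force": force on the tool from outside, world axes, zero at the start; "ft_torque": the same for the moment, N m; "grip_width": finger opening in m.
Only numpy, scipy, OpenCV 4.12 (cv2) and the standard library are available. Lean on these libraries where they do the work, as an engineer would, in place of code of your own. Each camera call takes 0.05 s, during which the arm holds its last target.

## Working session

There is one attempt and no reset: what is moved stays moved. The work goes in short steps, Python scripts to look and compute and a shell command to move; the robot and the scene stay as the last step left them, time stands still between calls to the robot, and variables do not carry over. Pictures are saved under pics/ and viewed, and the job is handed in when it is done.

```bash
ls; mkdir -p pics
python3 - <<'E'
from bench import robot
import cv2,numpy as np
print(robot.state())
for n in("side","top","wrist"):
    ci=robot.camera_info(n)
    p,d=robot.camera(n)
    cv2.imwrite(f"pics/{n}0.png",p[:,:,::-1]); np.savez(f"pics/{n}0.npz",p=p,d=d,**{k:np.array(v) for k,v in ci.items()})
    print(n,ci)
E
```

```text
pics
{'clock': 0.0, 'joints': array([ 1.06538505e+00,  3.00470217e-01,  1.52157173e+00,  2.09931762e-05,
        1.32068682e+00, -6.66193004e-02]), 'qd': array([ 1.42463969e-03, -1.31047908e-03,  3.14345927e-05,  4.15531555e-04,
       -7.39584340e-04, -2.15218406e-04]), 'tau': array([-1.67504575e-03, -5.31813347e+01, -3.52729475e+01,  7.07414676e-02,
        2.44690699e-02, -7.86356213e-05]), 'position': array([0.23354879, 0.49766876, 0.20489077]), 'tool_rot': array([ 2.65122619e+00,  1.68442737e+00, -1.58170225e-03]), 'wrist_force': array([-0.74022227, -0.18489975,  0.65898167]), 'ft_torque': array([-0.01114353, -0.02424559, -0.01030851]), 'grip_width': 0.09391199472159159}
side {'fx': 468.89643204844396, 'fy': 468.89643204844396, 'cx': 325.6001095153836, 'cy': 244.3335452618707, 'R': array([[-0.97728317, -0.21128887, -0.01657167],
       [-0.1090464 ,  0.56834037, -0.81553547],
       [ 0.18173192, -0.79520201, -0.57846977]]), 't': array([0.57963179, 0.1295913 , 1.24115591])}
top {'fx': 539.6953296497893, 'fy': 539.6953296497893, 'cx': 319.4843164537484, 'cy': 236.6649823435278, 'R': array([[ 0.00475739, -0.99993668, -0.01019787],
       [-0.98081127, -0.00267828, -0.19494124],
       [ 0.19490159,  0.01092959, -0.98076191]]), 't': array([0.01878814, 0.59106358, 1.16937305])}
wrist {'fx': 394.0316921752665, 'fy': 394.0316921752665, 'cx': 323.6425495014846, 'cy': 237.35048579477893, 'R': array([[ 0.42426717,  0.90553296, -0.00272386],
       [ 0.86880599, -0.40620786,  0.28314542],
       [ 0.25529106, -0.12249581, -0.95907312]]), 't': array([-0.54805223, -0.02873867,  0.39387773])}
```

View pics/top0.png

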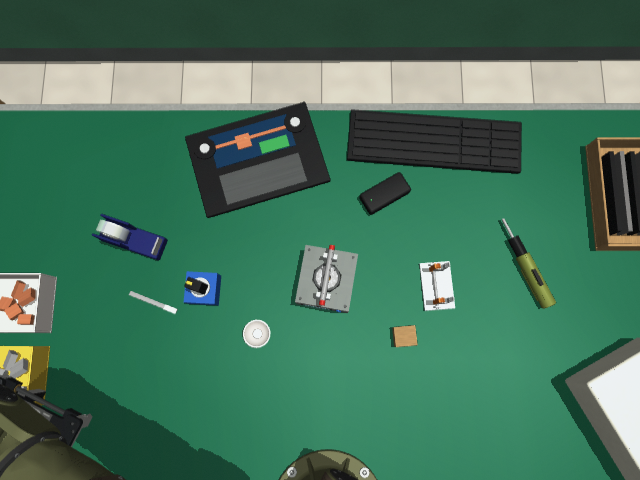

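View pics/side0.png

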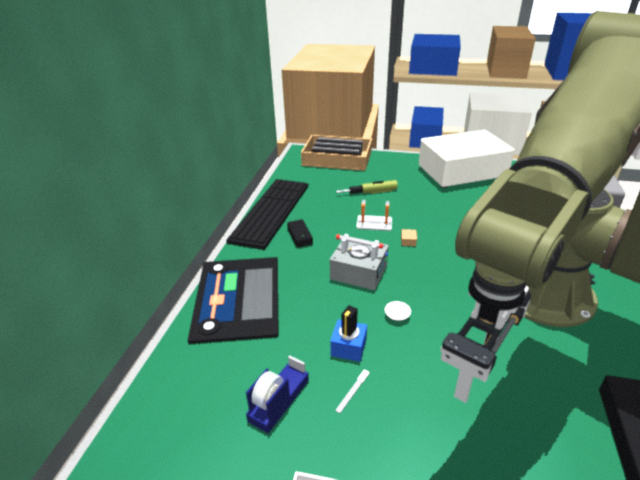

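View pics/wrist0.png

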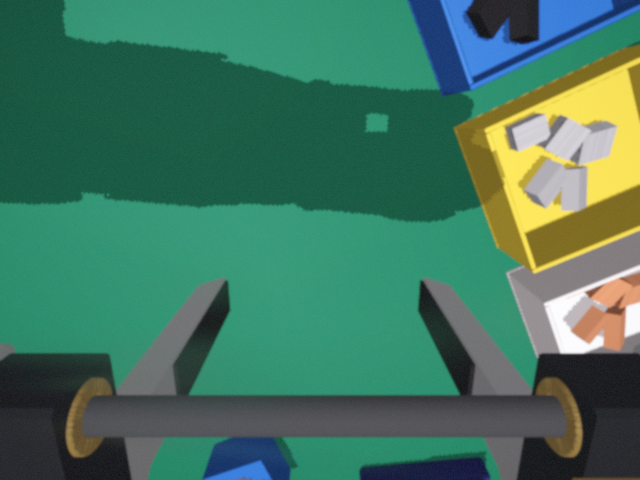

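Top view: checker at about (327,279) with bar across it, clip at (437,286), stand and shaft at (201,288). Zooming in on these.

```bash
cat > h.py <<'E'
import numpy as np,cv2
def load(n):
    z=np.load(f"pics/{n}.npz");return z
def ray(z,u,v,h):
    R,t=z["R"],z["t"];d=R.T@np.array([(u-z["cx"])/z["fx"],(v-z["cy"])/z["fy"],1.]);c=-R.T@t
    return c+d*(h-c[2])/d[2]
def pts(z,d=None):
    D=z["d"];v,u=np.mgrid[:480,:640]
    P=np.stack([(u-z["cx"])/z["fx"]*D,(v-z["cy"])/z["fy"]*D,D],-1)-z["t"]
    return P@z["R"]
def proj(z,X):
    c=z["R"]@np.array(X)+z["t"];return z["fx"]*c[0]/c[2]+z["cx"],z["fy"]*c[1]/c[2]+z["cy"]
def snap(robot,cam,name):
    ci=robot.camera_info(cam);p,d=robot.camera(cam)
    cv2.imwrite(f"pics/{name}.png",p[:,:,::-1]);np.savez(f"pics/{name}.npz",p=p,d=d,**{k:np.array(v) for k,v in ci.items()})
E
python3 - <<'E'
from h import *
z=load("top0");p=z["p"][:,:,::-1]
r=[cv2.resize(p[y:y+70,x:x+70],(390,390),interpolation=cv2.INTER_CUBIC) for x,y in((292,243),(402,250))]
cv2.imwrite("pics/c1.png",np.hstack(r))
s=load("side0");q=s["p"][:,:,::-1]
r=[cv2.resize(q[y:y+100,x:x+100],(390,390),interpolation=cv2.INTER_CUBIC) for x,y in((300,290),(330,180))]
cv2.imwrite("pics/c2.png",np.hstack(r))
cv2.imwrite("pics/c3.png",cv2.resize(p[260:316,170:232],None,fx=8,fy=8,interpolation=cv2.INTER_CUBIC))
P=pts(z)
h=cv2.cvtColor(z["p"],cv2.COLOR_RGB2HSV)
red=((h[:,:,0]<6)|(h[:,:,0]>174))&(h[:,:,1]>150)&(h[:,:,2]>80)
red[:, :292]=0;red[:,365:]=0;red[:240]=0;red[312:]=0
n,l,st,c=cv2.connectedComponentsWithStats(red.astype(np.uint8))
for i in range(1,n):
    if st[i,4]>4: print("red",c[i],st[i,4],ray(z,*c[i],.105))
yel=(abs(h[:,:,0].astype(int)-27)<7)&(h[:,:,1]>150)&(h[:,:,2]>100)
yel[:, :160]=0
n,l,st,c=cv2.connectedComponentsWithStats(yel.astype(np.uint8))
for i in range(1,n): 
    if st[i,4]>2:print("yel",c[i],st[i,4],ray(z,*c[i],.075),ray(z,*c[i],.118),P[l==i].mean(0))
ora=((h[:,:,0]<18)&(h[:,:,0]>5))&(h[:,:,1]>170)&(h[:,:,2]>120)
ora[:,:415]=0;ora[:,460:]=0;ora[:255]=0;ora[:315][315-255:]=ora[:315][315-255:]
n,l,st,c=cv2.connectedComponentsWithStats(ora.astype(np.uint8))
for i in range(1,n): 
    if st[i,4]>3:print("ora",c[i],st[i,4],ray(z,*c[i],.08),P[l==i].mean(0))
for nm,m in(("blue",(abs(h[:,:,0].astype(int)-110)<12)&(h[:,:,1]>150)&(h[:,:,2]>90)),):
    m[:, :175]=0;m[:,230:]=0;m[:265]=0;m[310:]=0
    Q=P[m];Q=Q[(Q[:,2]>.045)&(Q[:,2]<.055)];print(len(Q),cv2.minAreaRect(Q[:,:2].astype(np.float32)*1000),Q[:,2].mean())
    m=m.astype(np.uint8)
    cs,_=cv2.findContours(m,0,2);cc=np.vstack(cs)[:,0].astype(float);print([ray(z,u,v,.05)[:2] for u,v in cv2.boxPoints(cv2.minAreaRect(cc.astype(np.float32)))])
# checker top / clip plates
for a,(x0,x1,y0,y1,z0,z1) in {"chk":(292,362,240,316,.067,.073),"clip":(415,460,255,315,.004,.013)}.items():
    m=np.zeros((480,640),bool);m[y0:y1,x0:x1]=1
    sat=h[:,:,1]<60
    m&=(P[:,:,2]>z0)&(P[:,:,2]<z1)&sat
    Q=P[m];print(a,m.sum(),cv2.minAreaRect(Q[:,:2].astype(np.float32)*1000))
E
```

```text
red [331.52173913 246.91304348] 23 [ 0.55902029 -0.00583717  0.105     ]
red [321.53846154 302.26923077] 26 [0.43892789 0.01542142 0.105     ]
yel [188.82352941 282.47058824] 17 [0.4836025  0.30927929 0.075     ] [0.47882611 0.29835301 0.118     ] [0.47867451 0.29800122 0.1193814 ]
ora [437.         265.71428571] 21 [ 0.52207023 -0.23868717  0.08      ] [ 0.52266231 -0.23954431  0.07590123]
ora [441.71428571 299.92857143] 14 [ 0.4469302  -0.24610522  0.08      ] [ 0.44718664 -0.24679289  0.07681327]
544 ((476.02386474609375, 290.03411865234375), (71.49288940429688, 69.98853302001953), 87.36190795898438) 0.049934133453273966
[array([0.44184788, 0.32666244]), array([0.51454305, 0.32394926]), array([0.50829712, 0.25256976]), array([0.43579123, 0.25610165])]
chk 1864 ((497.05810546875, 5.1274871826171875), (119.85088348388672, 130.3710174560547), 80.2140884399414)
clip 1027 ((486.62139892578125, -251.3922882080078), (110.3941650390625, 70.96269989013672), 5.019855976104736)
```

View pics/c1.png

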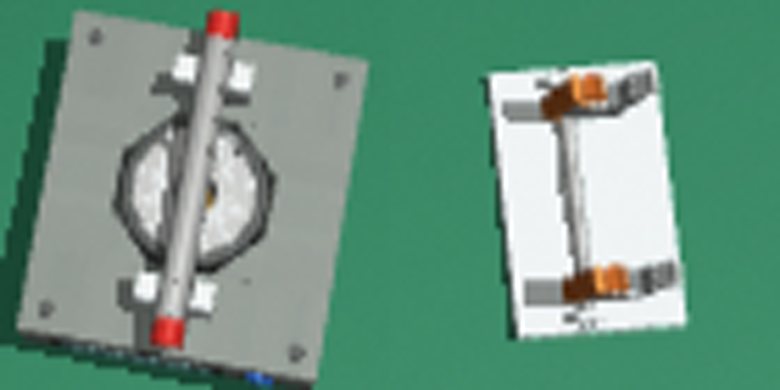

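View pics/c2.png

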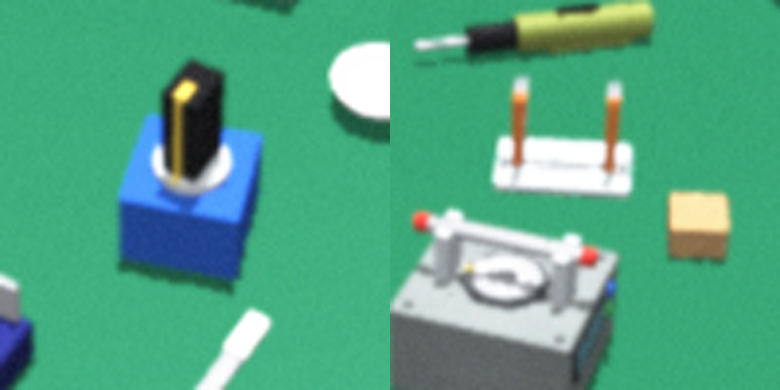

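View pics/c3.png

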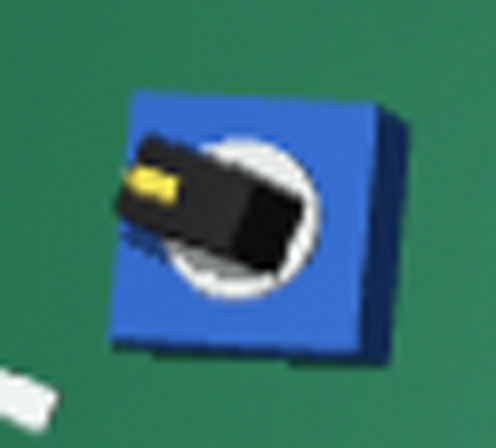

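Run:
```python
from h import *
from scipy.spatial.transform import Rotation as Ro
z=load("wrist0");R,t=z["R"],z["t"];c=-R.T@t
T=Ro.from_rotvec([2.65122619,1.68442737,-.00158]).as_matrix();p=np.array([.23355,.49767,.20489])
print("cam in tool",T.T@(c-p),"axes in tool(cols z)",T.T@R.T)
print("tool x",T[:,0],np.degrees(np.arctan2(T[1,0],T[0,0])))
s=load("side0")
print("hub mark?",ray(s,349.7,248.7,.075),"center",ray(s,330+507/3.9,180+278/3.9,.075))
t0=load("top0");h=cv2.cvtColor(t0["p"],cv2.COLOR_RGB2HSV);P=pts(t0)
m=np.zeros((480,640),bool);m[265:310,175:230]=1
m&=(h[:,:,1]<60)&(h[:,:,2]>120)&(P[:,:,2]>.05)&(P[:,:,2]<.062);Q=P[m];print("collar",len(Q),cv2.minEnclosingCircle(Q[:,:2].astype(np.float32)*1000))
m=np.zeros((480,640),bool);m[265:310,175:230]=1
m&=(P[:,:,2]>.112);Q=P[m];print("handle top",len(Q),cv2.minAreaRect(Q[:,:2].astype(np.float32)*1000),Q.mean(0))
```

```text
cam in tool [-0.00090219 -0.08432136 -0.17950301] axes in tool(cols z) [[ 9.99998525e-01  1.06754487e-03 -1.34531286e-03]
 [-6.42783000e-04  9.59048987e-01  2.83239524e-01]
 [ 1.59259184e-03 -2.83238242e-01  9.59048258e-01]]
tool x [ 0.42485059  0.90526278 -0.00113133] 64.85877644817063
hub mark? [0.5236202  0.00123799 0.075     ] center [ 0.22766064 -0.04350426  0.075     ]
collar 112 ((476.2212829589844, 289.8081970214844), 22.021825790405273)
handle top 188 ((422.80560302734375, 154.50537109375), (325.516357421875, 24.275474548339844), 68.44478607177734) [0.47114886 0.27864444 0.16049483]
```

```bash
python3 -m jog '[[0.4,0.2425,-0.208,0.07,0,0,0.267],[0.4,0.2425,-0.208,0.07,0,0,0.267],[0.4,0.2425,-0.208,0.07,0,0,0.267],[0.4,0.2425,-0.208,0.07,0,0,0.267],[0.4,0.2425,-0.208,0.07,0,0,0.267],[0.4,0.2425,-0.208,0.07,0,0,0.267],[0.4,0.2425,-0.208,0.07,0,0,0.267],[0.4,0.2425,-0.208,0.07,0,0,0.267]]'
python3 - <<'E'
from h import *
from bench import robot
snap(robot,"wrist","w1")
E
```

```text
clock: 0.95
position: [0.4784, 0.2873, 0.2754]
tool_rot: [2.407, 2.017, -0.0]
wrist_force: [-0.3, 0.2, -1.2]
grip_width: 0.0658
```

View pics/w1.png

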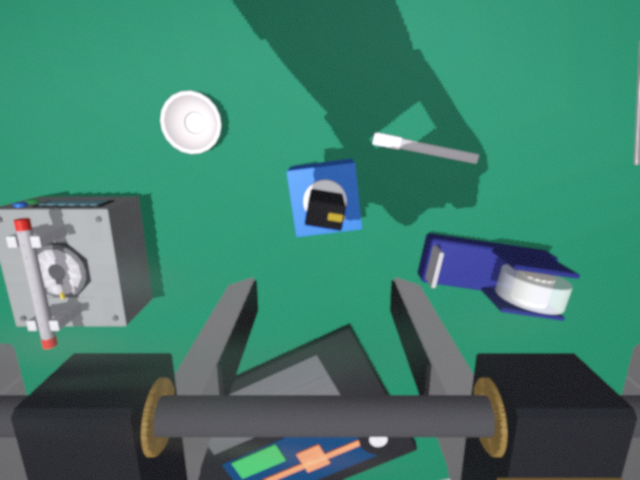

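Wrist view shows stand and shaft near (325,200), with the yellow key mark at (335,217). The hub is at (58,272) and its keyway mark at (62,295).

Run:
```python
from h import *
z=load("w1");p=z["p"][:,:,::-1]
cv2.imwrite("pics/c4.png",np.hstack([cv2.resize(p[150:250,275:375],(390,390),interpolation=cv2.INTER_CUBIC),cv2.resize(p[210:350,0:140],(390,390),interpolation=cv2.INTER_CUBIC)]))
h=cv2.cvtColor(z["p"],cv2.COLOR_RGB2HSV);P=pts(z)
yel=(abs(h[:,:,0].astype(int)-27)<7)&(h[:,:,1]>120)&(h[:,:,2]>90)
n,l,st,c=cv2.connectedComponentsWithStats(yel.astype(np.uint8))
for i in range(1,n): 
    if st[i,4]>2:print("yel",c[i],st[i],ray(z,*c[i],.075),ray(z,*c[i],.118),P[l==i].mean(0))
blk=(h[:,:,2]<60);m=np.zeros((480,640),bool);m[170:240,290:360]=1
mm=m&(P[:,:,2]>.108)&(P[:,:,2]<.13);Q=P[mm];r=cv2.minAreaRect(Q[:,:2].astype(np.float32)*1000);print("handle",len(Q),r,Q[:,2].mean())
mm=m&(P[:,:,2]>.052)&(P[:,:,2]<.06);Q=P[mm];print("collar",len(Q),cv2.minEnclosingCircle(Q[:,:2].astype(np.float32)*1000))
m=np.zeros((480,640),bool);m[200:345,0:160]=1
Q=P[m&(P[:,:,2]>.0725)&(P[:,:,2]<.079)];print("hub",len(Q),cv2.minEnclosingCircle(Q[:,:2].astype(np.float32)*1000))
```

```text
yel [334.5        216.95714286] [327 212  16  11 140] [0.4865732  0.29553441 0.075     ] [0.47621203 0.29623719 0.118     ] [0.47610783 0.29624487 0.11844782]
yel [ 62.23076923 295.23076923] [ 61 293   4   5  13] [ 0.52026157 -0.00072798  0.075     ] [0.50608581 0.03352111 0.118     ] [5.19867349e-01 2.29645267e-04 7.62015384e-02]
yel [166.         389.66666667] [165 389   3   2   3] [0.65203252 0.07350839 0.075     ] [0.6229361  0.09935156 0.118     ] [0.44329589 0.25890595 0.38348042]
yel [153.25 391.  ] [153 390   2   3   4] [0.65125377 0.05869777 0.075     ] [0.62224553 0.08621798 0.118     ] [0.43969609 0.25940231 0.3885995 ]
yel [153.         396.66666667] [152 396   3   2   3] [0.65855889 0.05616399 0.075     ] [0.62872348 0.0839711  0.118     ] [0.44035523 0.25953489 0.38948281]
handle 1078 ((473.5703125, 287.7105407714844), (34.363853454589844, 24.1106014251709), 70.10034942626953) 0.11774010582903993
collar 418 ((476.7339172363281, 287.6399230957031), 42.20949935913086)
hub 2147 ((493.8304748535156, 2.5233099460601807), 77.2276382446289)
```

View pics/c4.png

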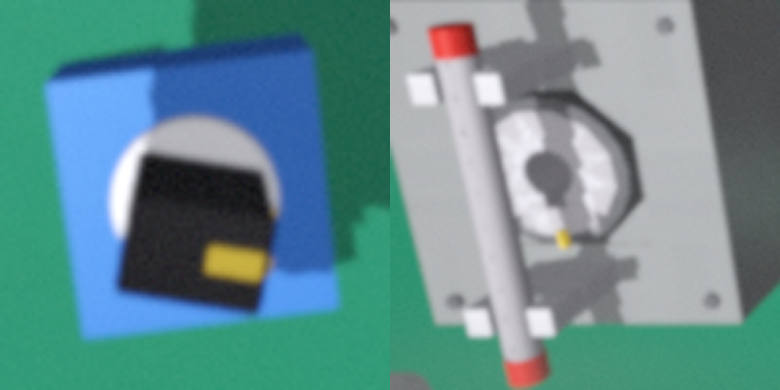

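```bash
python3 -m jog '[[0.4,0.01,-0.14,-0.03,0,0,0],[0.4,0.0196,-0.2823,-0.06,0,0,0],[0.4,0.0196,-0.2823,-0.075,0,0,0],[0.4,0.0196,-0.2823,-0.075,0,0,0],[0.4,0.0196,-0.2823,-0.075,0,0,0],[0.4,0.0196,-0.2823,-0.075,0,0,0],[0.4,0.0196,-0.2823,-0.075,0,0,0],[0.4,0.0196,-0.2823,-0.075,0,0,0]]'
python3 - <<'E'
from h import *
from bench import robot
snap(robot,"wrist","w2")
z=load("w2")
h=cv2.cvtColor(z["p"],cv2.COLOR_RGB2HSV);P=pts(z)
red=((h[:,:,0]<6)|(h[:,:,0]>174))&(h[:,:,1]>150)&(h[:,:,2]>80)
n,l,st,c=cv2.connectedComponentsWithStats(red.astype(np.uint8))
e=[]
for i in range(1,n):
    if st[i,4]>40: print("red",c[i],st[i,4],ray(z,*c[i],.107),P[l==i].mean(0));e.append(ray(z,*c[i],.107))
if len(e)==2: d=e[0]-e[1];print((e[0]+e[1])/2,np.degrees(np.arctan2(d[1],d[0])))
yel=(abs(h[:,:,0].astype(int)-27)<7)&(h[:,:,1]>120)&(h[:,:,2]>90)
n,l,st,c=cv2.connectedComponentsWithStats(yel.astype(np.uint8))
for i in range(1,n): 
    if st[i,4]>5:print("yel",c[i],st[i],ray(z,*c[i],.075),P[l==i].mean(0))
print(robot.state()["position"],robot.state()["tool_rot"])
E
```

```text
clock: 1.8
position: [0.4963, 0.0068, 0.1996]
tool_rot: [-2.407, -2.018, 0.002]
wrist_force: [-0.2, 0.3, 0.6]
grip_width: 0.066
red [319.52941176 158.58823529] 221 [0.43630555 0.01354411 0.107     ] [0.43600618 0.01364736 0.11061431]
red [319.87096774 321.61935484] 155 [ 0.55766185 -0.00795778  0.107     ] [ 0.55589135 -0.00759759  0.11034285]
[0.4969837  0.00279317 0.107     ] 169.95261831747075
yel [144.15789474 443.63157895] [142 441   5   6  19] [ 0.6729362  -0.19887349  0.075     ] [ 0.46500863 -0.0227773   0.31840465]
[0.49645707 0.00745787 0.19993168] [ 2.40571791e+00  2.02012381e+00 -1.19691443e-03]
```

View pics/w2.png

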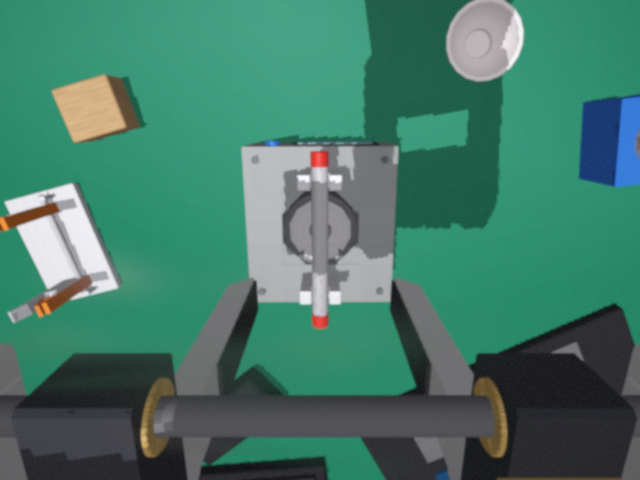

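Bar ends are at (319,159) and (320,322), well centred between the fingers and in line. Descend and grip.

```bash
python3 -m jog '[[0.4,0.0015,-0.004,-0.05,0,0,0],[0.4,0.0015,-0.004,-0.09,0,0,0],[0.4,0.0015,-0.004,-0.113,0,0,0],[0.4,0.0015,-0.004,-0.113,0,0,0],[0,0.0015,-0.004,-0.113,0,0,0],[-0.5,0.0015,-0.004,-0.113,0,0,0],[-1,0.0015,-0.004,-0.113,0,0,0],[-1,0.0015,-0.004,-0.113,0,0,0]]';python3 -m jog '[[-1,0,0,0,0,0,0],[-1,0,0,0,0,0,0],[-1,0,0,0,0,0,0]]'
python3 - <<'E'
from h import *
from bench import robot
snap(robot,"wrist","w3")
E
```

```text
clock: 2.65
position: [0.4984, 0.0035, 0.0879]
tool_rot: [2.405, 2.02, 0.001]
wrist_force: [-1.0, 0.0, 0.2]
grip_width: 0.0372
clock: 2.95
position: [0.4984, 0.0035, 0.088]
tool_rot: [2.405, 2.019, 0.001]
wrist_force: [0.2, -0.9, 0.6]
grip_width: 0.0132
```

View pics/w3.png

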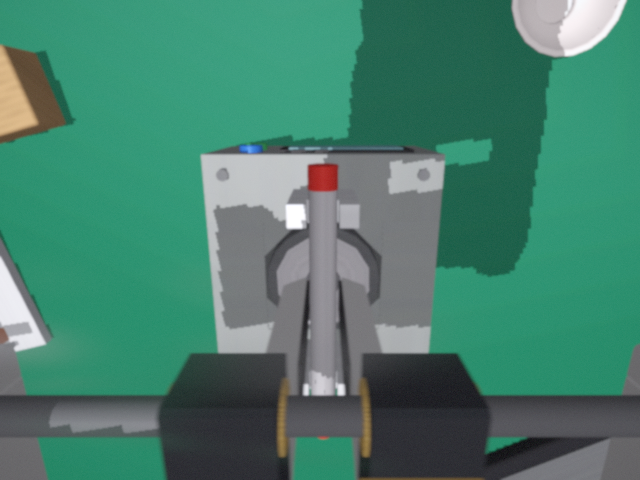

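```bash
python3 -m jog '[[-1,0,0,0,0,0,0],[-1,0,0,0,0,0,0],[-1,0,0,0.02,0,0,0],[-1,0,0,0.06,0,0,0],[-1,0,0,0.1,0,0,0],[-1,0,0,0.12,0,0,0],[-1,0,0,0.12,0,0,0]]'
python3 - <<'E'
from h import *
from bench import robot
snap(robot,"wrist","w4")
snap(robot,"top","t4")
z=load("t4")
cv2.imwrite("pics/c5.png",np.hstack([cv2.imread("pics/w4.png")[:,80:560],cv2.resize(z["p"][230:330,280:330,::-1],(240,480))]))
E
```

```text
clock: 3.7
position: [0.4994, 0.0034, 0.2105]
tool_rot: [2.402, 2.017, 0.006]
wrist_force: [0.4, 0.6, -2.1]
grip_width: 0.0111
```

View pics/c5.png

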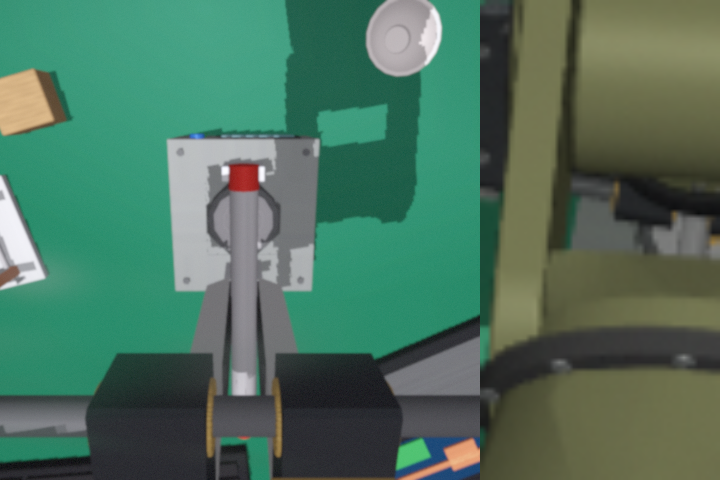

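```bash
python3 -m jog '[[-1,0.025,-0.12,0,0,0,0.13],[-1,0.05,-0.25,0.0,0,0,0.267],[-1,0.05,-0.25,0.0,0,0,0.267],[-1,0.05,-0.25,0.0,0,0,0.267],[-1,0.05,-0.25,0.0,0,0,0.267],[-1,0.05,-0.25,0.0,0,0,0.267],[-1,0.05,-0.25,0.0,0,0,0.267],[-1,0.05,-0.25,0.0,0,0,0.267]]'
python3 - <<'E'
from h import *
from bench import robot
snap(robot,"wrist","w5")
E
```

```text
clock: 4.6
position: [0.5478, -0.2454, 0.2057]
tool_rot: [-2.114, -2.322, 0.001]
wrist_force: [-0.6, -0.1, -0.9]
grip_width: 0.0115
```

View pics/w5.png

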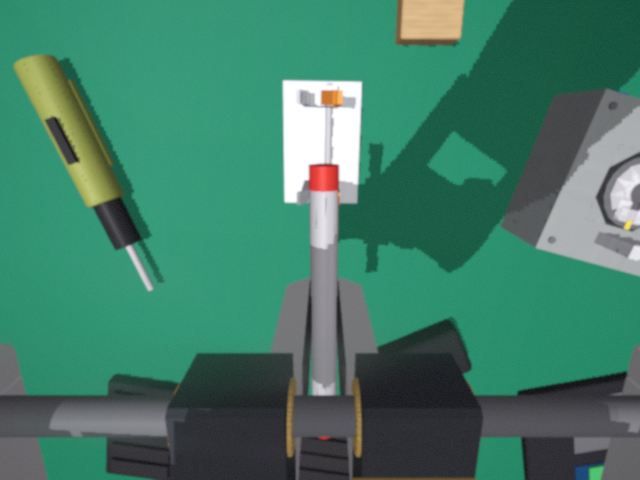

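Held bar hides the nearer fork at (330,195); shift sideways to see both.

```bash
python3 -m jog '[[-1,0.01,0.05,0,0,0,0],[-1,0.01,0.05,0,0,0,0],[-1,0.01,0.05,0,0,0,0],[-1,0.01,0.05,0,0,0,0]]'
python3 - <<'E'
from h import *
from bench import robot
print(robot.state()["position"])
snap(robot,"wrist","w6")
print(robot.state()["position"])
z=load("w6");p=z["p"][:,:,::-1]
cv2.imwrite("pics/c6.png",cv2.resize(p[60:230,190:340],None,fx=3.5,fy=3.5,interpolation=cv2.INTER_CUBIC))
h=cv2.cvtColor(z["p"],cv2.COLOR_RGB2HSV)
for nm in("w6","top0"):
    z=load(nm);h=cv2.cvtColor(z["p"],cv2.COLOR_RGB2HSV);P=pts(z)
    m=(abs(P[:,:,0]-.486)<.075)&(abs(P[:,:,1]+.25)<.06)
    ora=(h[:,:,0]<20)&(h[:,:,1]>130)&(h[:,:,2]>60)
    red=((h[:,:,0]<6)|(h[:,:,0]>174))&(h[:,:,1]>200)
    q=m&(P[:,:,2]>.004)&(P[:,:,2]<.013)&(h[:,:,1]<60);Q=P[q];print(nm,"base",cv2.minAreaRect(Q[:,:2].astype(np.float32)*1000))
    for a,b in((.055,.062),(.062,.067),(.067,.072),(.072,.082)):
        for c,mk in(("ora",ora&~red),("gry",h[:,:,1]<60)):
          for s,sx in(("lo",P[:,:,0]<.486),("hi",P[:,:,0]>=.486)):
            Q=P[m&mk&sx&(P[:,:,2]>=a)&(P[:,:,2]<b)]
            if len(Q)>3: print(a,c,s,len(Q),Q.mean(0).round(4),Q[:,1].min().round(4),Q[:,1].max().round(4))
E
```

```text
clock: 5.05
position: [0.5579, -0.1947, 0.2064]
tool_rot: [-2.113, -2.325, 0.0]
wrist_force: [-0.0, -0.2, -0.9]
grip_width: 0.0111
[ 0.55789037 -0.19474587  0.20641772]
[ 0.55782689 -0.19519705  0.20635963]
w6 base ((483.9818115234375, -254.43948364257812), (110.17072296142578, 70.41056823730469), 4.490403175354004)
0.055 ora lo 18 [ 0.4466 -0.2431  0.0573] -0.2488 -0.2415
0.055 ora hi 16 [ 0.518  -0.2375  0.0592] -0.2448 -0.2356
0.055 gry lo 43 [ 0.4475 -0.2638  0.0595] -0.2722 -0.2422
0.055 gry hi 35 [ 0.5223 -0.2591  0.0592] -0.2665 -0.2355
0.062 ora lo 42 [ 0.4459 -0.2473  0.064 ] -0.2559 -0.2414
0.062 ora hi 28 [ 0.519  -0.2407  0.0639] -0.2494 -0.2357
0.062 gry lo 44 [ 0.4474 -0.2639  0.0648] -0.2714 -0.2504
0.062 gry hi 46 [ 0.5217 -0.2588  0.0649] -0.2675 -0.2477
0.067 ora lo 37 [ 0.4458 -0.2503  0.0696] -0.2558 -0.2413
0.067 ora hi 34 [ 0.5195 -0.2453  0.0693] -0.2496 -0.2358
0.067 gry lo 70 [ 0.4472 -0.2682  0.0693] -0.2718 -0.2421
0.067 gry hi 59 [ 0.5228 -0.2617  0.0697] -0.2655 -0.2354
0.072 ora lo 180 [ 0.4462 -0.2469  0.0772] -0.2534 -0.2414
0.072 ora hi 146 [ 0.52   -
[... 297 characters left out ...]
6] -0.24 -0.238
0.055 ora hi 5 [ 0.5216 -0.2382  0.0601] -0.249 -0.2336
0.055 gry lo 4 [ 0.4535 -0.2653  0.0589] -0.2664 -0.2641
0.062 gry lo 4 [ 0.4486 -0.2664  0.0651] -0.2693 -0.2653
0.062 gry hi 8 [ 0.5263 -0.2562  0.0644] -0.2638 -0.233
0.067 ora lo 6 [ 0.4462 -0.2446  0.0692] -0.2538 -0.2398
0.067 ora hi 5 [ 0.5232 -0.2393  0.0706] -0.2451 -0.2339
0.067 gry lo 9 [ 0.4496 -0.2673  0.0696] -0.2705 -0.2649
0.067 gry hi 6 [ 0.5248 -0.26    0.0701] -0.2608 -0.2587
0.072 ora lo 19 [ 0.4478 -0.2447  0.0771] -0.2505 -0.2387
0.072 ora hi 18 [ 0.5227 -0.238   0.0771] -0.244 -0.2331
0.072 gry lo 10 [ 0.4508 -0.268   0.0768] -0.2725 -0.2455
0.072 gry hi 16 [ 0.5265 -0.2618  0.0762] -0.2662 -0.2325
```

View pics/c6.png

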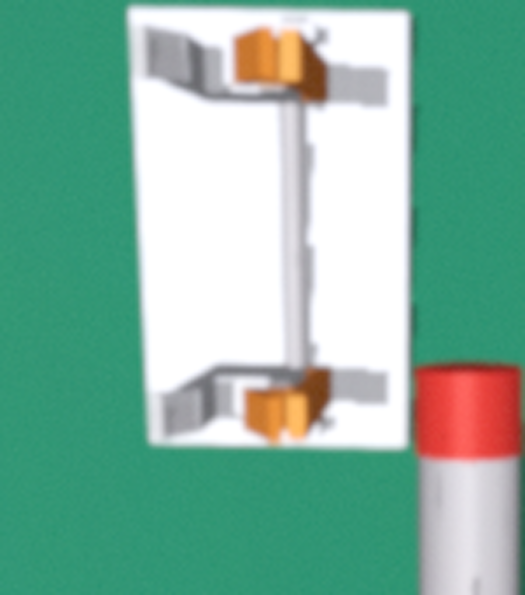

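Run:
```python
from h import *
for nm,c0,an in(("w6",(.48398,-.25444),4.9),("top0",(.48662,-.25139),5.0)):
    z=load(nm);h=cv2.cvtColor(z["p"],cv2.COLOR_RGB2HSV);P=pts(z)
    a=np.radians(an);d=P[:,:,:2]-np.array(c0)
    X=(d[:,:,0]*np.cos(a)+d[:,:,1]*np.sin(a))*1000;Y=(-d[:,:,0]*np.sin(a)+d[:,:,1]*np.cos(a))*1000;Z=P[:,:,2]*1000
    sel=(abs(abs(X)-38)<6.5)&(abs(Y)<36)&(Z>11)
    print(nm)
    for y in range(-36,36,2):
        s=sel&(Y>=y)&(Y<y+2)
        o=(h[:,:,1]>120)&s;g=(h[:,:,1]<60)&s
        f=lambda m:(m.sum(),*np.percentile(Z[m],[5,50,95]).round()) if m.sum()>2 else None
        print(y,"gry",f(g),"ora",f(o))
    s=(abs(X)<30)&(abs(Y)<34)&(Z>10)&(h[:,:,1]<80); print("rod",s.sum(),np.median(Y[s]),np.median(Z[s]),np.median(X[s]))
    r=sel&(h[:,:,1]>120); print("jaw mean X hi/lo",X[r&(X>0)].mean(),X[r&(X<0)].mean())
```

```text
w6
-36 gry None ora None
-34 gry None ora None
-32 gry None ora None
-30 gry None ora None
-28 gry None ora None
-26 gry None ora None
-24 gry None ora None
-22 gry (np.int64(27), np.float64(306.0), np.float64(307.0), np.float64(307.0)) ora None
-20 gry (np.int64(47), np.float64(76.0), np.float64(78.0), np.float64(308.0)) ora None
-18 gry (np.int64(76), np.float64(74.0), np.float64(78.0), np.float64(79.0)) ora None
-16 gry (np.int64(131), np.float64(27.0), np.float64(76.0), np.float64(79.0)) ora None
-14 gry (np.int64(136), np.float64(30.0), np.float64(72.0), np.float64(75.0)) ora None
-12 gry (np.int64(161), np.float64(30.0), np.float64(67.0), np.float64(71.0)) ora None
-10 gry (np.int64(175), np.float64(32.0), np.float64(50.0), np.float64(67.0)) ora None
-8 gry (np.int64(80), np.float64(21.0), np.float64(44.0), np.float64(45.0)) ora None
-6 gry (np.int64(77), np.float64(21.0), np.float64(44.0), np.float64(46.0)) ora None
-4 gry (np.int64(29), np.float64(12.0), np.float64(42.0), np.float64(45.0)) ora None
-2 gry (np.int64(53), np.float64(13.0), np.float64(45.0), np.float64(63.0)) or
[... 4105 characters left out ...]
ne ora (np.int64(8), np.float64(41.0), np.float64(76.0), np.float64(82.0))
12 gry None ora (np.int64(16), np.float64(33.0), np.float64(74.0), np.float64(78.0))
14 gry (np.int64(5), np.float64(24.0), np.float64(56.0), np.float64(76.0)) ora (np.int64(42), np.float64(16.0), np.float64(48.0), np.float64(74.0))
16 gry None ora None
18 gry None ora None
20 gry None ora None
22 gry None ora None
24 gry (np.int64(3), np.float64(11.0), np.float64(12.0), np.float64(12.0)) ora None
26 gry None ora None
28 gry None ora None
30 gry None ora None
32 gry None ora None
34 gry None ora None
rod 228 6.043956308247399 11.801566532649144 -2.7171399350782828
jaw mean X hi/lo 37.054680188880674 -38.51980468402025
```

Measured: fork gap centre about 2.5 mm to the -y side of the base centre, and clip axis about 5°. Go above the seat and check before pushing.

```bash
python3 -m jog '[[-1,-0.04,-0.03,-0.02,0,0,-0.009],[-1,-0.0723,-0.0605,-0.06,0,0,-0.009],[-1,-0.0723,-0.0605,-0.095,0,0,-0.009],[-1,-0.0723,-0.0605,-0.1,0,0,-0.009],[-1,-0.0723,-0.0605,-0.1,0,0,-0.009],[-1,-0.0723,-0.0605,-0.1,0,0,-0.009]]'
python3 - <<'E'
from h import *
from bench import robot
snap(robot,"wrist","w7");snap(robot,"side","s7")
print(robot.state()["position"],robot.state()["tool_rot"])
a=cv2.imread("pics/w7.png")[130:370,200:440];b=cv2.imread("pics/s7.png")[160:260,320:430]
cv2.imwrite("pics/c7.png",np.hstack([cv2.resize(a,(390,390)),cv2.resize(b,(400,390),interpolation=cv2.INTER_CUBIC)]))
E
```

```text
clock: 5.7
position: [0.4869, -0.2558, 0.1084]
tool_rot: [2.122, 2.313, 0.001]
wrist_force: [0.3, 0.5, -0.6]
grip_width: 0.0112
[ 0.4868107  -0.25566882  0.10825891] [2.12159461e+00 2.31349900e+00 5.93177671e-04]
```

View pics/c7.png

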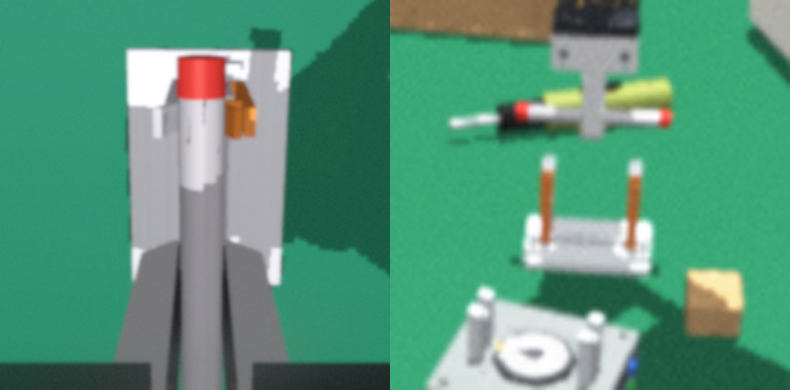

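Run:
```python
from h import *
z=load("w7");P=pts(z);h=cv2.cvtColor(z["p"],cv2.COLOR_RGB2HSV)
a=np.radians(4.9);n=np.array([-np.sin(a),np.cos(a)])
red=((h[:,:,0]<6)|(h[:,:,0]>174))&(h[:,:,1]>150)&(h[:,:,2]>80)&(P[:,:,2]>.1);red[300:]=0
v,u=np.nonzero(red);print("red centre",u.mean(),v.mean());c=ray(z,u.mean(),v.mean(),.127);print(c,"n",n@c[:2],P[red][:,2].max())
# several bar rows
e=[]
for r in range(170,300,10):
    m=(abs(P[r,:,2]-.128)<.012)&(np.arange(640)>250)&(np.arange(640)<400)
    if m.sum()>3:
        uu=np.nonzero(m)[0];q=ray(z,uu.mean(),r,.1275);e.append(q)
e=np.array(e);print(len(e),(e[:,:2]@n).round(4),np.degrees(np.arctan2(*(e[-1]-e[0])[[1,0]])))
m=(abs(P[:,:,0]-.486)<.075)&(abs(P[:,:,1]+.25)<.06)&(P[:,:,2]>.004)&(P[:,:,2]<.0125)&(h[:,:,1]<70)
r=cv2.minAreaRect(P[m][:,:2].astype(np.float32)*1000);print(r,n@np.array(r[0])/1000)
d=(P[:,:,:2]-np.array(r[0])/1000);Y=d@n*1000;X=d@np.array([n[1],-n[0]])*1000;Z=P[:,:,2]*1000
s=(X<-32)&(X>-44)&(Z>20)&(Z<85)
for y in range(-22,18,2):
    q=s&(Y>=y)&(Y<y+2)
    if q.sum()>3: print(y,q.sum(),np.percentile(Z[q],[5,50,95]).round())
```

```text
red centre 323.4248175182482 177.414598540146
[ 0.42443148 -0.26154693  0.127     ] n -0.2968446860617405 0.13331677039359352
13 [-0.297  -0.2968 -0.297  -0.2968 -0.2968 -0.2968 -0.2968 -0.2968 -0.2968
 -0.2969 -0.2968 -0.297  -0.2965] 5.419219152165063
((483.7496643066406, -254.1422576904297), (109.69364166259766, 70.34557342529297), 4.580399990081787) -0.29453385090700446
-20 21 [76. 77. 78.]
-18 75 [77. 78. 79.]
-16 116 [31. 75. 78.]
-14 114 [34. 71. 74.]
-12 54 [61. 69. 71.]
4 25 [63. 74. 76.]
6 109 [40. 76. 79.]
8 116 [32. 79. 81.]
10 98 [25. 71. 80.]
12 119 [29. 76. 77.]
14 104 [29. 75. 77.]
```

In the image the bar line is 2.3 mm off the base centre, which matches the fork gap, so push down.

```bash
python3 -m jog '[[-1,-0.001,0,-0.02,0,0,0],[-1,-0.001,0,-0.035,0,0,0],[-1,-0.001,0,-0.045,0,0,0],[-1,-0.001,0,-0.053,0,0,0],[-1,-0.001,0,-0.06,0,0,0],[-1,-0.001,0,-0.064,0,0,0]]'; python3 -m jog '[[-1,0,0,-0.004,0,0,0],[-1,0,0,-0.008,0,0,0],[-1,0,0,-0.0095,0,0,0]]'
```

```text
clock: 6.4
position: [0.4869, -0.2567, 0.0452]
tool_rot: [2.119, 2.311, 0.001]
wrist_force: [0.6, -5.4, 4.7]
grip_width: 0.0108
clock: 6.7
position: [0.4866, -0.2563, 0.0352]
tool_rot: [2.12, 2.312, 0.001]
wrist_force: [0.2, -0.4, -0.7]
grip_width: 0.011
```

```bash
python3 -m jog '[[-1,0,0,-0.0015,0,0,0],[-1,0,0,-0.003,0,0,0]]'
```

```text
clock: 6.9
position: [0.4866, -0.2561, 0.0326]
tool_rot: [2.12, 2.312, 0.001]
wrist_force: [-8.8, 5.1, 22.6]
grip_width: 0.0108
```

Seated (22 N floor contact). Release, rise, check.

```bash
python3 -m jog '[[-0.3,0,0,0.0005,0,0,0],[-0.1,0,0,0.0005,0,0,0],[0,0,0,0.0005,0,0,0],[0,0,0,0.0005,0,0,0],[0,0,0,0.04,0,0,0],[0,0,0,0.08,0,0,0],[0,0.03,0,0.13,0,0,0],[0,0.06,0.03,0.17,0,0,0]]'
python3 - <<'E'
from h import *
from bench import robot
snap(robot,"wrist","w8");snap(robot,"side","s8")
a=cv2.imread("pics/w8.png")[50:290,200:440];b=cv2.imread("pics/s8.png")[160:260,320:430]
cv2.imwrite("pics/c8.png",np.hstack([cv2.resize(a,(390,390)),cv2.resize(b,(400,390),interpolation=cv2.INTER_CUBIC)]))
z=load("w8");P=pts(z);h=cv2.cvtColor(z["p"],cv2.COLOR_RGB2HSV)
red=((h[:,:,0]<6)|(h[:,:,0]>174))&(h[:,:,1]>150)&(h[:,:,2]>80)
n,l,st,c=cv2.connectedComponentsWithStats(red.astype(np.uint8));e=[]
for i in range(1,n):
    if st[i,4]>40: print("red",c[i],st[i,4],np.percentile(P[l==i][:,2],[50,95]));e.append(ray(z,*c[i],.053))
if len(e)>=2: d=e[1]-e[0];print((e[0]+e[1])/2,np.degrees(np.arctan2(d[1],d[0])))
E
```

```text
clock: 7.7
position: [0.5388, -0.2346, 0.1941]
tool_rot: [2.122, 2.308, 0.001]
wrist_force: [0.5, -0.4, -0.0]
grip_width: 0.0469
red [306.35245902  78.48360656] 122 [0.05538083 0.05718215]
red [308.10416667 235.91666667] 48 [0.0540054  0.05687025]
[ 0.4873691  -0.25315989  0.053     ] 4.816790935411428
```

View pics/c8.png

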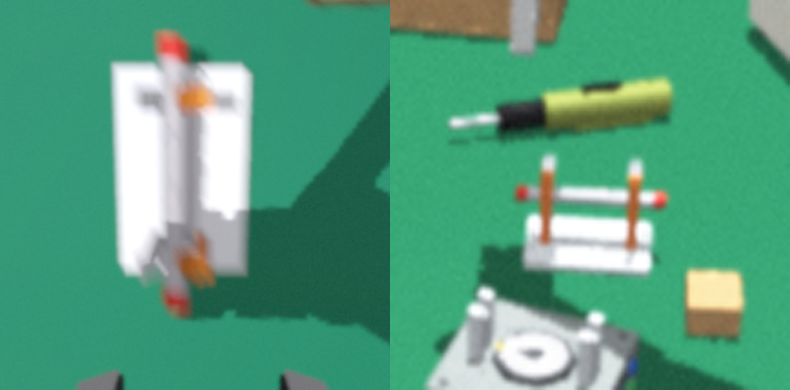

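Bar is seated under the closed jaws (about 4.8°, top at 56 mm). Next measure the hub from above.

```bash
python3 -m jog '[[0,-0.02,0.1,0.03,0,0,0],[0,-0.04,0.24,0.03,0,0,0],[0,-0.04,0.24,0.03,0,0,0],[0,-0.04,0.24,0.03,0,0,0],[0,-0.04,0.24,0.03,0,0,0],[0,-0.04,0.24,0.03,0,0,0],[0,-0.04,0.24,0.03,0,0,0],[0,-0.04,0.24,0.03,0,0,0]]'
python3 - <<'E'
from h import *
from bench import robot
snap(robot,"wrist","w9")
a=cv2.imread("pics/w9.png")[120:320,220:420]
cv2.imwrite("pics/c9.png",cv2.resize(a,(600,600),interpolation=cv2.INTER_CUBIC))
E
```

```text
clock: 8.6
position: [0.5019, 0.0071, 0.2261]
tool_rot: [2.113, 2.309, 0.004]
wrist_force: [0.8, -1.2, -0.6]
grip_width: 0.0469
```

View pics/c9.png

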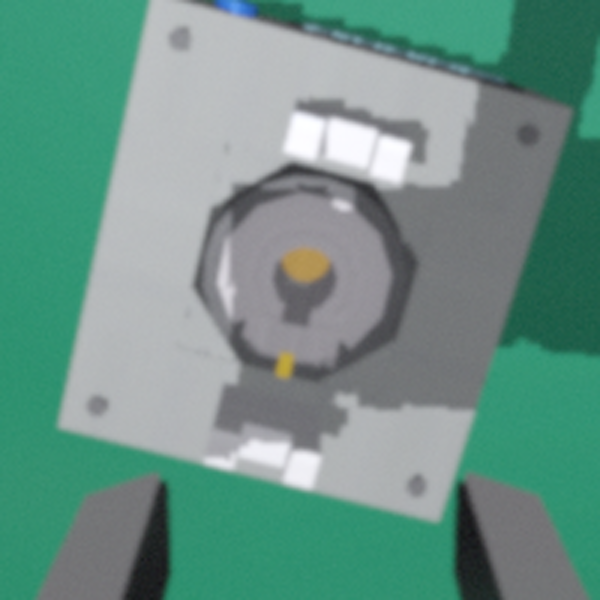

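```bash
cat > hub.py <<'E'
from h import *
from bench import robot
import sys
nm=sys.argv[1]
print(robot.state()["position"],robot.state()["tool_rot"],abs(robot.state()["qd"]).max())
snap(robot,"wrist",nm)
print(robot.state()["position"])
z=load(nm);p=z["p"];h=cv2.cvtColor(p,cv2.COLOR_RGB2HSV);g=cv2.cvtColor(p,cv2.COLOR_RGB2GRAY)
c0=np.array([.498,.004])
# rectify hub face plane z=.075 to 0.25mm grid
N=280;k=.25e-3
gx,gy=np.meshgrid((np.arange(N)-N/2)*k,(np.arange(N)-N/2)*k)
W=np.stack([gx+c0[0],gy+c0[1],np.full_like(gx,.075)],-1)
C=W@z["R"].T+z["t"];U=(z["fx"]*C[...,0]/C[...,2]+z["cx"]).astype(np.float32);V=(z["fy"]*C[...,1]/C[...,2]+z["cy"]).astype(np.float32)
im=cv2.remap(p,U,V,cv2.INTER_CUBIC);cv2.imwrite(f"pics/{nm}r.png",cv2.resize(im[:,:,::-1],None,fx=2,fy=2))
hh=cv2.cvtColor(im,cv2.COLOR_RGB2HSV)
yel=(abs(hh[:,:,0].astype(int)-25)<8)&(hh[:,:,1]>110)
n,l,st,c=cv2.connectedComponentsWithStats(yel.astype(np.uint8))
for i in range(1,n):
    if st[i,4]>20: print("yel",c0+(c[i]-N/2)*k,st[i,4],st[i])
E
python3 hub.py w10
```

```text
[0.50190964 0.00687906 0.22606002] [2.11418611 2.30793212 0.00417084] 0.0053054078514310436
[0.50194215 0.00682471 0.22613652]
yel [0.49012269 0.00270289] 1247 [  92  111   34   49 1247]
yel [ 0.52071678 -0.00076745] 444 [217 112  28  19 444]
```

View pics/w10r.png

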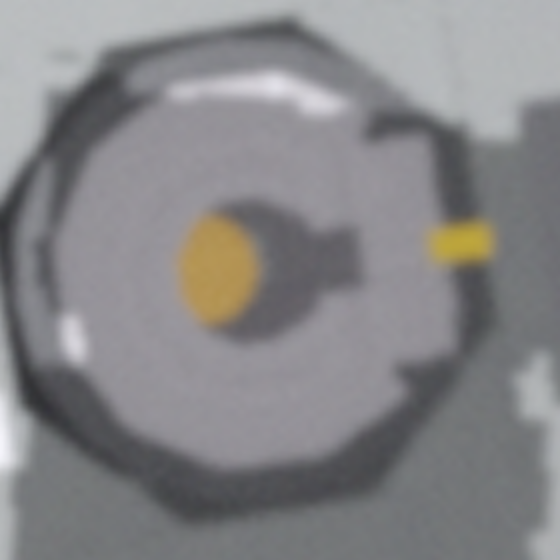

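Bore centre in the wrist frame is (0.494, 0.003) and the keyway points at about -8°. Turn towards the shaft grip yaw above the hub and measure again, to separate out the camera bias.

```bash
python3 -m jog '[[0,-0.005,-0.003,0,0,0,0.14],[0,-0.005,-0.003,0,0,0,0.28],[0,-0.005,-0.003,0,0,0,0.42],[0,-0.005,-0.003,0,0,0,0.57],[0,-0.005,-0.003,0,0,0,0.72],[0,-0.005,-0.003,0,0,0,0.87],[0,-0.005,-0.003,0,0,0,1.02],[0,-0.005,-0.003,0,0,0,1.134]]';python3 -m jog '[[0,0,0,0,0,0,0],[0,0,0,0,0,0,0]]'; python3 hub.py w11;python3 -c "
from bench import robot;print(robot.state()['joints'])"
```

```text
clock: 9.5
position: [0.4908, 0.0639, 0.2208]
tool_rot: [0.729, 3.016, -0.097]
wrist_force: [-0.2, 0.3, -0.2]
grip_width: 0.0471
clock: 9.7
position: [0.4909, 0.0633, 0.2206]
tool_rot: [0.731, 3.016, -0.097]
wrist_force: [0.1, 0.4, 0.4]
grip_width: 0.0471
[0.49091925 0.06332699 0.22061104] [ 0.73104962  3.01615418 -0.09680532] 0.01903320974296487
[0.49101766 0.06298283 0.22073134]
yel [0.49182189 0.00230965] 1471 [  96  109   40   51 1471]
yel [ 0.52078646 -0.00087649] 336 [218 111  25  18 336]
[ 0.0922948   0.15859169  1.66002081 -0.07327927  1.30904681 -2.55434067]
```

View pics/w11r.png

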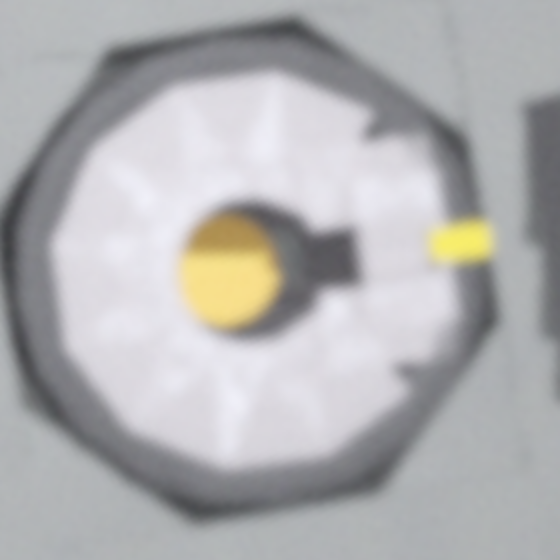

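```bash
cat > rel.py <<'E'
from h import *
from bench import robot
from scipy.spatial.transform import Rotation as Ro
import sys
s=robot.state();x,y,z,yaw=map(float,sys.argv[1:5])
R=Ro.from_rotvec(s["tool_rot"]);a=np.radians(yaw/2);T=Ro.from_rotvec(np.pi*np.array([np.cos(a),np.sin(a),0]))
X=R.as_matrix();print("yaw now",np.degrees(np.arctan2(X[1,0],X[0,0])),"pos",s["position"],"joints",s["joints"].round(3))
print("shift",(np.array([x,y,z])-s["position"]).round(4),"turn",(T*R.inv()).as_rotvec().round(4))
E
python3 rel.py .4736 .2877 .2 140; python3 rel.py .4736 .2877 .2 160.1
```

```text
yaw now 152.7745491232459 pos [0.49101766 0.06298283 0.22073134] joints [ 0.092  0.159  1.66  -0.073  1.309 -2.554]
shift [-0.0174  0.2247 -0.0207] turn [ 0.0712  0.0133 -0.2216]
yaw now 152.7745491232459 pos [0.49101766 0.06298283 0.22073134] joints [ 0.092  0.159  1.66  -0.073  1.309 -2.554]
shift [-0.0174  0.2247 -0.0207] turn [0.0677 0.0255 0.1291]
```

```bash
python3 -m jog '[[0,-0.003,0.03,0,0.071,0.013,-0.22],[0,-0.006,0.08,0,0.071,0.013,-0.22],[0,-0.01,0.13,0,0.071,0.013,-0.2],[0,-0.0174,0.18,0,0.071,0.013,-0.1],[0.1,-0.0174,0.2247,0,0.068,0.025,0],[0.2,-0.0174,0.2247,0,0.068,0.025,0.129],[0.2,-0.0174,0.2247,0,0.068,0.025,0.129],[0.2,-0.0174,0.2247,0,0.068,0.025,0.129]]';python3 -m jog '[[0.2,0,0,0,0,0,0],[0.2,0,0,0,0,0,0]]'; python3 rel.py .4736 .2877 .2 160.1
python3 - <<'E'
from h import *
from bench import robot
snap(robot,"wrist","w12");snap(robot,"side","s12")
z=load("w12");p=z["p"][:,:,::-1]
cv2.imwrite("pics/c12.png",p)
h=cv2.cvtColor(z["p"],cv2.COLOR_RGB2HSV);P=pts(z)
m=(abs(P[:,:,0]-.475)<.04)&(abs(P[:,:,1]-.289)<.04)
mm=m&(P[:,:,2]>.108)&(P[:,:,2]<.13);Q=P[mm];r=cv2.minAreaRect(Q[:,:2].astype(np.float32)*1000);print("handle",len(Q),r,Q[:,2].mean())
u=np.nonzero(mm);r=cv2.minAreaRect(np.array([ray(z,a,b,.1180)[:2] for b,a in zip(*u)]).astype(np.float32)*1000);print(r)
mm=m&(P[:,:,2]>.0525)&(P[:,:,2]<.06)&(h[:,:,1]<70);Q=P[mm];print("collar",len(Q),cv2.minEnclosingCircle(Q[:,:2].astype(np.float32)*1000))
yel=m&(abs(h[:,:,0].astype(int)-27)<7)&(h[:,:,1]>120)&(P[:,:,2]>.112);print("yel",P[yel].mean(0))
E
```

```text
clock: 10.55
position: [0.4742, 0.2865, 0.2207]
tool_rot: [0.552, 3.093, 0.001]
wrist_force: [-1.0, 0.1, -0.1]
grip_width: 0.0561
clock: 10.75
position: [0.4746, 0.2855, 0.2209]
tool_rot: [0.558, 3.091, 0.001]
wrist_force: [-0.5, 1.1, 0.1]
grip_width: 0.0563
yaw now 159.54406944277005 pos [0.47463244 0.28547656 0.22088048] joints [ 0.475  0.297  1.489  0.     1.356 -2.309]
shift [-0.001   0.0022 -0.0209] turn [-0.0004  0.0003  0.0097]
handle 1452 ((473.9024658203125, 287.84869384765625), (35.05412292480469, 23.57569122314453), 69.81964874267578) 0.11765826952092899
((473.506591796875, 286.5220947265625), (36.602760314941406, 23.405197143554688), 70.21121978759766)
collar 634 ((473.69512939453125, 287.55657958984375), 22.010221481323242)
yel [0.46712226 0.28875156 0.18160137]
```

View pics/c12.png

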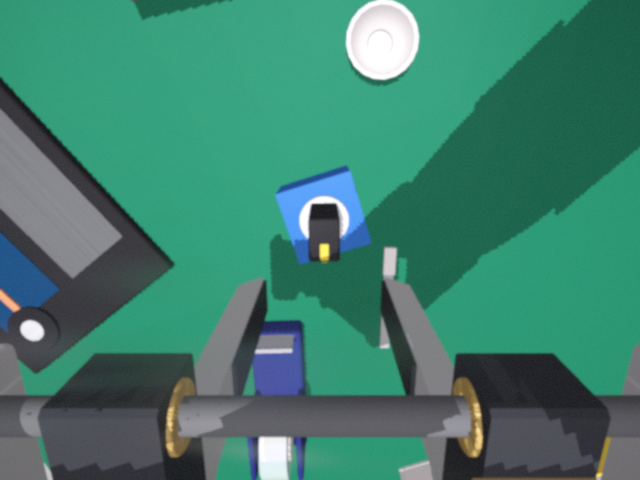

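Handle is centred between the fingers at (325,230), axis at 70°. Descend and grip.

```bash
python3 -m jog '[[0.2,-0.001,0.0025,-0.05,0,0,0.01],[0.2,-0.001,0.0025,-0.09,0,0,0.01],[0.2,-0.001,0.0025,-0.125,0,0,0.01],[0.2,-0.001,0.0025,-0.142,0,0,0.01],[0.2,-0.001,0.0025,-0.142,0,0,0.01],[-1,-0.001,0.0025,-0.142,0,0,0.01],[-1,-0.001,0.0025,-0.142,0,0,0.01],[-1,-0.001,0.0025,-0.142,0,0,0.01]]';python3 -m jog '[[-1,0,0,0,0,0,0],[-1,0,0,0,0,0,0],[-1,0,0,0,0,0,0]]';python3 rel.py .4736 .2877 .079 160.1
```

```text
clock: 11.65
position: [0.474, 0.2886, 0.0801]
tool_rot: [0.54, 3.093, 0.003]
wrist_force: [-0.5, 0.1, 0.6]
grip_width: 0.0356
clock: 11.95
position: [0.4745, 0.2888, 0.081]
tool_rot: [0.539, 3.092, 0.004]
wrist_force: [0.1, -1.5, 6.0]
grip_width: 0.0239
yaw now 160.20331524795412 pos [0.47448588 0.28882928 0.08101536] joints [ 0.481  0.443  1.635  0.     1.06  -2.315]
shift [-0.0009 -0.0011 -0.002 ] turn [-0.0021  0.0037 -0.0018]
```

```bash
python3 -m jog '[[-1,0,0,0.03,0,0,0],[-1,0,0,0.07,0,0,0],[-1,0,0,0.11,0,0,0],[-1,0,0,0.14,0,0,-0.1],[-1,0.005,-0.05,0.15,0,0,-0.25],[-1,0.01,-0.1,0.15,0,0,-0.4],[-1,0.015,-0.15,0.15,0,0,-0.55],[-1,0.018,-0.2,0.15,0,0,-0.7]]'; python3 rel.py .4955 .0026 .2 81
```

```text
clock: 12.75
position: [0.492, 0.0888, 0.2309]
tool_rot: [1.574, 2.714, 0.002]
wrist_force: [0.7, 0.9, -2.5]
grip_width: 0.0237
yaw now 119.7667472956481 pos [0.49198103 0.08883342 0.23085851] joints [ 1.060e-01  1.660e-01  1.626e+00 -1.000e-03  1.346e+00 -1.984e+00]
shift [ 0.0035 -0.0862 -0.0309] turn [ 0.0021  0.0033 -0.6766]
```

```bash
python3 -m jog '[[-1,0.0035,-0.04,-0.01,0,0,-0.14],[-1,0.0035,-0.08,-0.03,0,0,-0.28],[-1,0.0035,-0.0862,-0.031,0,0,-0.42],[-1,0.0035,-0.0862,-0.031,0,0,-0.56],[-1,0.0035,-0.0862,-0.031,0.002,0.003,-0.677],[-1,0.0035,-0.0862,-0.031,0.002,0.003,-0.677],[-1,0.0035,-0.0862,-0.031,0.002,0.003,-0.677],[-1,0.0035,-0.0862,-0.031,0.002,0.003,-0.677]]'; python3 rel.py .4955 .0026 .16 81
python3 - <<'E'
from h import *
from bench import robot
snap(robot,"wrist","w13");snap(robot,"side","s13")
a=cv2.imread("pics/w13.png")[130:400,200:440];b=cv2.imread("pics/s13.png")[170:290,300:410]
cv2.imwrite("pics/c13.png",np.hstack([cv2.resize(a,(390,450)),cv2.resize(b,(400,450),interpolation=cv2.INTER_CUBIC)]))
E
```

```text
clock: 13.55
position: [0.4954, 0.0028, 0.1998]
tool_rot: [2.386, 2.043, -0.0]
wrist_force: [0.3, -0.9, -2.8]
grip_width: 0.024
yaw now 81.14944139648034 pos [0.49539183 0.00276589 0.19977914] joints [-0.068  0.183  1.68  -0.     1.279 -1.485]
shift [ 0.0001 -0.0002 -0.0398] turn [ 0.0002  0.0001 -0.0026]
```

View pics/c13.png

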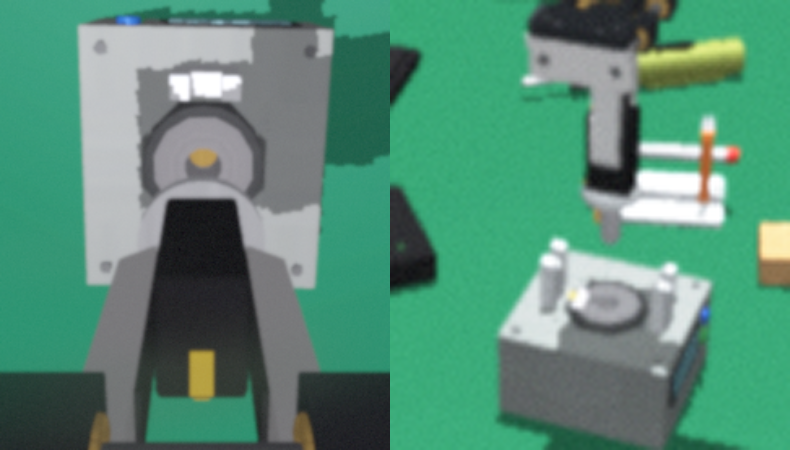

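Run:
```python
from h import *
z=load("w13");P=pts(z);h=cv2.cvtColor(z["p"],cv2.COLOR_RGB2HSV)
m=(abs(P[:,:,2]-.174)<.006)&(h[:,:,1]<70)&(abs(P[:,:,0]-.4942)<.03)&(abs(P[:,:,1]-.003)<.03)
Q=P[m];print(len(Q),Q[:,2].mean())
# keep outer boundary: leftmost/rightmost per row, fit circle
v,u=np.nonzero(m);E=[]
for r in np.unique(v):
    uu=u[v==r];E+= [ray(z,uu.min(),r,.175)[:2],ray(z,uu.max(),r,.175)[:2]]
E=np.array(E)
from scipy.optimize import least_squares
f=least_squares(lambda c:np.hypot(*(E-c).T)-.022,[.494,.003],loss="soft_l1",f_scale=.0005);print(f.x,np.abs(f.fun).mean(),len(E))
yel=(abs(h[:,:,0].astype(int)-27)<7)&(h[:,:,1]>120)&(P[:,:,2]>.2)&(P[:,:,2]<.26)&(abs(P[:,:,1])<.02);print("yel",P[yel].mean(0),yel.sum())
```

```text
1370 0.17475676127611964
[0.49240849 0.00232204] 0.00036682370072890373 90
yel [0.5025382  0.00095397 0.23723777] 453
```

```bash
python3 -m jog '[[-1,0.0009,0.0002,-0.03,0,0,0],[-1,0.0009,0.0002,-0.045,0,0,0],[-1,0.0009,0.0002,-0.053,0,0,0],[-1,0.0009,0.0002,-0.06,0,0,0],[-1,0.0009,0.0002,-0.062,0,0,0]]'; python3 rel.py .4962 .0028 .132 81
```

```text
clock: 14.15
position: [0.4964, 0.0029, 0.1377]
tool_rot: [2.387, 2.042, -0.0]
wrist_force: [-0.4, -0.0, -2.3]
grip_width: 0.024
yaw now 81.10776865515254 pos [0.49637462 0.00294733 0.13766451] joints [-0.068  0.251  1.75  -0.     1.14  -1.483]
shift [-0.0002 -0.0001 -0.0057] turn [ 0.0002  0.0001 -0.0019]
```

Tip entered without contact force. Continue until the key meets the face or slot.

```bash
python3 -m jog '[[-1,0,0,-0.003,0,0,0],[-1,0,0,-0.0055,0,0,0],[-1,0,0,-0.008,0,0,0]]'; python3 rel.py .4962 .0028 .132 81
```

```text
clock: 14.45
position: [0.4965, 0.003, 0.1299]
tool_rot: [2.386, 2.042, 0.001]
wrist_force: [-0.3, -0.2, -2.5]
grip_width: 0.0236
yaw now 81.11258209263237 pos [0.4965428  0.00295071 0.12986024] joints [-0.068  0.261  1.758 -0.     1.122 -1.483]
shift [-0.0003 -0.0002  0.0021] turn [ 0.0003  0.0008 -0.002 ]
```

```bash
python3 -m jog '[[-1,0,0,-0.003,0,0,0],[-1,0,0,-0.006,0,0,0],[-1,0,0,-0.009,0,0,0]]'; python3 rel.py .4962 .0028 .106 81
```

```text
clock: 14.75
position: [0.4966, 0.0029, 0.1206]
tool_rot: [2.386, 2.042, 0.001]
wrist_force: [0.5, -0.1, -1.6]
grip_width: 0.0238
yaw now 81.11244474625964 pos [0.49655627 0.00294965 0.12059514] joints [-0.068  0.272  1.767 -0.     1.102 -1.483]
shift [-0.0004 -0.0001 -0.0146] turn [ 0.0003  0.0008 -0.002 ]
```

Key is clearly in the keyway: about 11 mm in with no force. Push on against the spring.

```bash
python3 -m jog '[[-1,0,0,-0.003,0,0,0],[-1,0,0,-0.006,0,0,0],[-1,0,0,-0.009,0,0,0],[-1,0,0,-0.012,0,0,0]]'; python3 rel.py .4962 .0028 .106 81
```

```text
clock: 15.15
position: [0.4967, 0.0029, 0.1089]
tool_rot: [2.386, 2.042, 0.001]
wrist_force: [-2.8, 0.1, 8.0]
grip_width: 0.0239
yaw now 81.11226949803502 pos [0.49674556 0.00293153 0.10894827] joints [-0.068  0.288  1.777 -0.     1.075 -1.483]
shift [-0.0005 -0.0001 -0.0029] turn [ 0.0003  0.0014 -0.002 ]
```

```bash
python3 -m jog '[[-1,0,0,-0.002,0,0,0],[-1,0,0,-0.0035,0,0,0],[-1,0,0,-0.0035,0,0,0]]'; python3 rel.py .4962 .0028 .106 81
```

```text
clock: 15.45
position: [0.4968, 0.0029, 0.106]
tool_rot: [2.386, 2.042, 0.002]
wrist_force: [-4.2, -0.1, 9.1]
grip_width: 0.0238
yaw now 81.11384944533722 pos [0.49680956 0.00288591 0.10604703] joints [-0.068  0.292  1.78  -0.     1.068 -1.483]
shift [-0.0006 -0.0001 -0.    ] turn [ 0.0005  0.0017 -0.002 ]
```

```bash
python3 -m jog '[[-1,-0.0005,0,-0.001,0,0,0],[-1,-0.0005,0,-0.0015,0,0,0],[-1,-0.0005,0,-0.0015,0,0,0]]'; python3 rel.py .4962 .0028 .106 81
```

```text
clock: 15.75
position: [0.4968, 0.0029, 0.106]
tool_rot: [2.385, 2.041, 0.003]
wrist_force: [-6.7, 0.5, 17.5]
grip_width: 0.0239
yaw now 81.12293465367686 pos [0.4968183  0.00289638 0.10597372] joints [-0.068  0.291  1.781 -0.     1.066 -1.483]
shift [-0.0006 -0.0001  0.    ] turn [ 0.0006  0.0034 -0.0021]
```

```bash
python3 -m jog '[[-1,0,0,-0.0012,0,0,0],[-1,0,0,-0.0012,0,0,0],[-1,0,0,-0.0012,0,0,0]]'
python3 - <<'E'
from h import *
from bench import robot
snap(robot,"wrist","w14");snap(robot,"side","s14")
a=cv2.imread("pics/w14.png")[130:400,200:440];b=cv2.imread("pics/s14.png")[160:280,310:430]
cv2.imwrite("pics/c14.png",np.hstack([cv2.resize(a,(350,500)),cv2.resize(b,(450,500),interpolation=cv2.INTER_CUBIC)]))
s=robot.state();print(s["position"],s["wrist_force"],abs(s["qd"]).max(),s["grip_width"])
E
```

```text
clock: 16.05
position: [0.4969, 0.0029, 0.1059]
tool_rot: [2.384, 2.041, 0.004]
wrist_force: [-7.6, 1.1, 17.0]
grip_width: 0.0238
[0.49689026 0.00286898 0.10595936] [-8.37955125  0.75420252 16.87694411] 0.0019042031723949318 0.023653518863650483
```

View pics/c14.png

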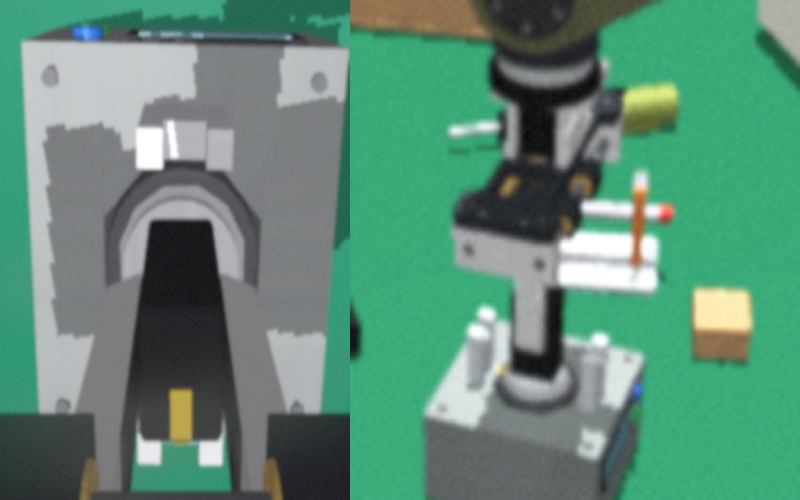

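```bash
python3 -m jog '[[-1,-0.0005,0,-0.0015,0,0,0],[-1,-0.0005,0,-0.002,0,0,0],[-1,-0.0005,0,-0.002,0,0,0],[-1,-0.0005,0,-0.002,0,0,0]]'
python3 - <<'E'
from h import *
from bench import robot
snap(robot,"wrist","w15");z=load("w15");P=pts(z);h=cv2.cvtColor(z["p"],cv2.COLOR_RGB2HSV)
m=(abs(P[:,:,0]-.494)<.025)&(abs(P[:,:,1]-.003)<.025)&(P[:,:,2]>.0785)&(P[:,:,2]<.09)&(h[:,:,1]<70)
print("collar top z",np.median(P[m][:,2]),m.sum())
snap(robot,"wrist","w16")
s=robot.state();print(s["position"],s["tool_rot"],s["wrist_force"],abs(s["qd"]).max(),s["grip_width"])
E
```

```text
clock: 16.55
position: [0.497, 0.0028, 0.1059]
tool_rot: [2.383, 2.04, 0.006]
wrist_force: [-9.1, 0.0, 23.1]
grip_width: 0.0238
collar top z 0.08132956419732772 1383
[0.49699091 0.00282895 0.10589903] [2.38301795 2.03999618 0.00632348] [-8.72780238  0.49821299 23.43568412] 0.0014834603385623843 0.02358235248067736
```

Collar top measures 81.3 mm (81 mm when flush), with a steady push of about 25 N and the handle gripped. Last look at the bar and the bench before handing in.

Run:
```python
from h import *
from bench import robot
snap(robot,"top","t17")
a=load("t17");b=load("top0")
A=pts(a);h=cv2.cvtColor(a["p"],cv2.COLOR_RGB2HSV)
red=((h[:,:,0]<6)|(h[:,:,0]>174))&(h[:,:,1]>150)&(h[:,:,2]>80);red[:,:410]=0;red[:,470:]=0;red[:245]=0;red[320:]=0
n,l,st,c=cv2.connectedComponentsWithStats(red.astype(np.uint8))
for i in range(1,n):
    if st[i,4]>5: print(c[i],st[i,4],ray(a,*c[i],.052),A[l==i][:,2].max())
cv2.imwrite("pics/c17.png",a["p"][80:400,80:600,::-1])
```

```text
[438.65 256.25] 20 [ 0.54774423 -0.24906183  0.052     ] 0.06125786537009742
[445.34782609 310.39130435] 23 [ 0.4260618  -0.25925505  0.052     ] 0.06057897855608458
```

View pics/c17.png

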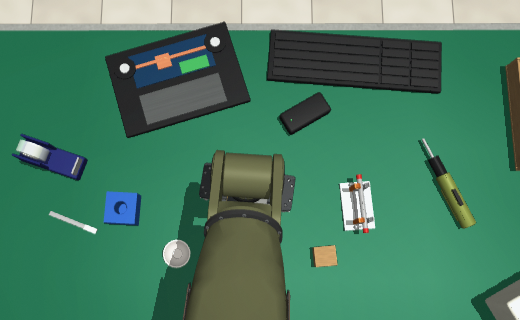

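The bar is in the clip, centred at (0.487, -0.254) with an angle of 4.8°, and the bystanders have not moved. Handing in.

```bash
python3 -c "
from bench import robot
print(robot.close_job())"
```

```text
the job is handed in; nothing more can be done
None
```

The bar is stowed in the fork clip and released. The keyed shaft is in the hub with its collar flush, and I handed in at about 17 s, still gripping the handle and pressing down.

**Last checks**
- **Bar:** it lies at 4.8°, against about 4.9° for the clip. Its top was at about 56 mm, the seated height, and the jaws looked closed over it. The jaw angle itself was not measured.
- **Shaft:** the collar's top read 81.3 mm, where flush is 81 mm. When I pushed harder the force rose to a steady 23 N upward on the wrist with no further travel. The grip was steady at 23.7 mm on the handle.
- **Bench:** by eye in the last top picture, the other things had not moved.

**What disagreed or went wrong**
- **Cameras:** the top and wrist cameras differed by 2–3 mm. I used the wrist camera for the shaft and hub because two views of the hub at different angles agreed within 0.2 mm. For the clip I took a value between the two.
- **Sideways force:** about 9 N of side load remains on the shaft against the bore. In the last view before insertion, the collar was up to about 1.7 mm from where I expected it; I split the difference.
- **Joint 6:** a turn over the hub briefly took it to -2.554 rad, just past its listed limit of -2.55. The robot reported no fault, but I can't tell whether this counts as passing the range.

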